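# Blow an engraved stone clean with the fixed air gun

## Robot

A 6-joint arm with a two-finger parallel gripper is mounted at the origin on the work surface. World frame = base frame: x ahead of the robot, y to its left, z up, the work surface at z = 0. Lengths are in mm, angles in degrees, forces in N, time in s.
With the tool pointing down it reaches from about 300 to 875 mm from the base axis. Payload 6.4 kg.
Tool frame: the origin (TCP) lies on the centre line of the jaws, within the pads' length; the fingertips stand 8 mm ahead of it and the grasp point (between the pads) lies 11 mm behind it; z points along the fingers, y is the line along which they close (so a half turn about z gives the same grasp; the last joint's range is limited). The gripper opens to 88 mm and grips with 3 to 60 N. Pads are 18 mm wide; open, the fingers measure 123 mm over their backs; the gripper's body (75 mm by 187 mm) begins 45 mm behind the grasp point.
Start: joints at [-82.007, 10.359, 92.074, -0, 77.567, -11.82], TCP at [194.912, -540.971, 214.314] pointing down, gripper open.
Joint ranges: [-171.53, 171.53], [-51.25, 118.39], [17.06, 147.69], [-65.23, 245.23], [0, 150.52], [-178.68, 178.68]. Speed limits (degrees/s): [147.25, 147.25, 172.46, 180, 180, 180].

## Interface

Orientations are given as [roll, pitch, yaw] about the fixed x, y, z axes, in that order (R = Rz(yaw) Ry(pitch) Rx(roll)).
In Python, from bench import * gives the robot as it stands.
- The arm moves only by the tool carry_out, never from a script. Its argument "increments" is a list of rows, each a list of 4 numbers: the shift along the tool's x, y, z scaled (see below), then the turn about the tool's z scaled (see below). In form: [[dx, dy, dz, roll], ...]. A call has exactly 5 rows; each row shifts and turns the commanded pose from where the row before left it, along the tool's axes as they then stand; what a row does not reach is not made up. The controller multiplies each number of a shift by 100 mm and each number of a turn by 180 degrees. A row lasts 1/8 s, in which the tool goes at most 62.5 mm and 10.7 degrees, less where a joint would pass 70% of its speed; a pose out of reach is approached as far as the arm can. A call with a number of a shift or a turn outside -1 to 1 is refused whole. A call with a gripper value outside its range is refused whole. "jaw" is the closure, from 0 (fully open) to 1 (shut), set as the call begins (left out, the last holds). The fingers move at their own pace and stop on an object; "newtons" is the grip in N (left out, the last holds). Time passes only in rows, so rows that do not move let the fingers close, or fill a call up. It gives the time, the measured TCP pose, the force, the opening and the grip force at its end, in the units of the state.
- get_obs(): the state, without advancing time (a new reading comes with each control period).
- read_camera(name): name is "scene" or "top" or "wrist"; returns the picture (420x560x3 uint8, blue, green, red); there is no depth.
- get_calibration(name): a dict with "mtx" (3x3 intrinsics, pixels), "pose" (4x4, takes a point from camera to world coordinates); the wrist camera has in their place "tool_from_camera" (4x4, takes a point from camera to tool coordinates, whose origin is the TCP and whose axes are the flange's). Camera axes: x right, y up, looking along -z (the intrinsics and any distortion apply to the point x, -y, -z); pixel columns grow to the right and rows downward; lengths in mm; the calibration is good to about 2 mm. A picture is of the moment at which its call begins: read the wrist's pose just before it. get_calibration takes no time and is no camera call.
- sign_off(): hands the job in; it is judged then, once.
Trained networks look in the newest picture that a camera, given by its name, has taken for a name from the list of things; names that differ only in an ending like _2 or _b are one class to them, and where a whole thing is asked for, a point or a joint stands for the part that bears it (a point fixed in the world has none). Each returns a list of dicts, best first, with "conf" (0 to 1); they miss things now and then, are a little off and sometimes report something else, mostly with a low value. They report only what shows in the picture. A call takes as long as a camera call. They do not tell look-alikes from the thing itself.
- spot_in(target, camera): "xyz" ([x, y, z] in mm, in world coordinates, good to about 4 mm: the middle of the surface that is visible of it).
- masks_of(target, camera): "mask" (420x560 bool, what is visible of it).
The state is a dict: "clock": time; "qpos": joint angles; "joint_velocities": joint speeds; "joint_torque": joint torques, N m; "position": TCP position; "eef_rot": TCP orientation; "ft_force": force on the tool from outside, world axes, zero at the start; "moment": the same for the moment, N m; "grip_width": opening from 0.0 (shut) to 1.0 (fully open); "grasp_force": force on a finger pad.
Only numpy, scipy, OpenCV 4.12 (cv2) and the standard library are available. Lean on these libraries where they do the work, as an engineer would, in place of code of your own. Each camera call takes 0.05 s, during which the arm holds its last target. There are 200 camera calls.

## Task

Take the stone with the stepped top out of the rack and set it down gently in the cradle of the blow-off station, upright, fully home on its floor, with its engraved face (the low side of the step) towards the air gun's nozzle; the rack lets you hold it only by its ends and the cradle only by its two long faces, so stand it on the bench in between and take it again the other way. Then, with the stone let go in the cradle and not before, squeeze the gun's trigger right in against its grip, hold it for about two seconds, release it so that it springs back, and leave the stone in the cradle. Do not topple the stone, and leave the other stones and everything else on the bench where they are.

Things in the scene. Friction and masses are not known exactly. Their poses are not given: they have to be found in the camera images.
- seal: the stepped stone, dark green, 0.5-0.8 kg, upright in one of the rack's slots. 58 mm long (x), 40 thick (y), 112 tall with a STEP in its top (the other rack stones have a flat or a half-round top): own y -20 to +2 mm is 112 mm tall, y +2 to +20 mm only 98. The engraved face is the long face on the low side (+y). Origin: centre of its underside, z up
- engraved_face (a point): middle of the engraved long face of the stepped stone, 52 mm above its underside, 20 mm out along its own +y; the stone's axes
- rack: fixed wooden rack, left or right, 76 mm deep (x), 170 wide (y). Floor 8 mm above the bench; three slots along y (centres -54, 0, 54 mm), 46 mm between dividers 8 thick, 52 deep (x +-26), tops at 124 mm: only the stones' ends (+-x) can be reached. Strips 18 mm high at x +-33 to +-38. Stones stand with their axes along the rack's. Origin: underside centre
- station: fixed blow-off station, on the other side than the rack. Plate 12 mm thick, x -125 to 55, y -155 to 145 mm. Cradle at its -y end; air gun clamped on its side at its +y end, barrel along y at x 0, blowing to -y (nozzle tip y -14), axis 70 mm above the bench, top 85 mm; pistol grip level, pointing to -x, trigger on its -y side. Origin: on the bench, z up
- seat (a point): the cradle: centre of its floor, 12 mm above the bench, axes as the station's. Floor 64 mm (x) by 46 (y). At x +-32 to +-40 cheeks 40 mm wide (y) rise to 126 mm above the bench, so the stone's ends cannot be held here; lips 8 mm high at y +-23 to +-29. The stone stands with its length along x, engraved face to +y (nozzle)
- squeeze (a point): on the gun, midway between the outer sides of grip and trigger when FULLY squeezed, 70 mm above the bench, 58 above the plate; station's axes. Fingers come down here and close along y. Fixed grip: 22 mm thick, 26 high, rear side at y +17.7 mm, x -52 to +46. Trigger 22 mm high: front side at y -31 at rest (-33 within 11 mm in x), -17.5 fully in
- trigger (a joint): sprung trigger of the air gun, a 70 mm steel bar hinged at its barrel end, 45 mm in +x from point squeeze, on an upright axis; 0 rad at rest, 0.30 fully in against its stop; springs back by itself; about 4 N to start it and 9 N to hold it in at point squeeze
- stone_plain: stone standing in another rack slot, same dark green stone, 58 x 40 mm, 96 mm tall, with a flat top over its whole area; a bystander. Origin: centre of its underside, z up
- stone_dome: stone standing in another rack slot, same dark green stone, 58 x 40 mm, 103.5 mm tall, with a half-round top (like a barrel along its 58 mm length); a bystander. Origin: centre of its underside, z up
- disc_a: loose round stone game piece, 72 mm across, 26 mm high, flat on the bench, nearer the robot in the middle; a bystander. Origin: centre of its underside
- disc_b: second loose stone game piece, 72 mm across, 26 mm high, on the bench near the robot on its right; a bystander. Origin: centre of its underside
- oil_bottle: clear oil bottle with a cap, standing, 56 mm across, 130 mm tall, towards the far side of the bench in the middle; a bystander. Origin: centre of its underside
- burr_pot: open steel pot of cutting burrs, 90 mm across, wall 65 mm tall, burrs up to 125 mm, on the bench at the left; a bystander. Origin: centre of its underside
- handpiece: engraving handpiece lying on the bench near the robot on its left, 165 mm long, 26 mm thick; a bystander. Origin: under its middle, on the bench, x along its length towards the burr
Not all that is in view belongs to the job. Leave any brown or purple look-alike of the seal alone.

How it is judged:
By the outcome, as a careful person would: the job done as asked, in the order asked, and still so for the second after the job is handed in, with the robot touching nothing.
It also fails if it takes over 67 s, if anything falls off the work surface, if the arm or the gripper's body presses on something with over 40 N, if the wrist force passes 120 N, or if a joint passes its speed limit or range.

## Working session

There is one attempt and no reset: what is moved stays moved. The work goes in short steps, Python scripts to look and compute and a tool call to move; the robot and the scene stay as the last step left them, time stands still between calls to the robot, and variables do not carry over. Pictures are saved under pics/ and viewed, at most 10 in all, crops included, and the job is handed in when it is done.

Besides the shell and the picture viewer there is one more tool, called in YAML: its name, and indented under it one key for each argument. carry_out: Moves the arm, as the interface text tells. Its arguments: {"type":"object","properties":{"increments":{"type":"array"},"jaw":{"type":"number"},"newtons":{"type":"number"}},"required":["increments"]}

```bash
mkdir -p pics; ls; cat > h.py <<'E'
from bench import *
import numpy as np, cv2
from scipy.spatial.transform import Rotation as R
def cam(n):
    c=get_calibration(n); K=np.array(c["mtx"])
    if "pose" in c: return K,np.array(c["pose"]),c
    o=get_obs(); T=np.eye(4); T[:3,:3]=R.from_euler('xyz',o["eef_rot"],degrees=True).as_matrix(); T[:3,3]=o["position"]
    return K,T@np.array(c["tool_from_camera"]),c
def proj(n,P,C=None):
    K,T,c=C or cam(n); p=(np.linalg.inv(T)@np.r_[P,1])[:3]; q=K@np.array([p[0],-p[1],-p[2]]); return q[:2]/q[2]
def back(n,uv,z,C=None):
    K,T,c=C or cam(n); d=np.linalg.inv(K)@np.array([uv[0],uv[1],1.]); d=T[:3,:3]@np.array([d[0],-d[1],-d[2]]); o=T[:3,3]; return o+d*(z-o[2])/d[2]
E
python3 - <<'E'
from h import *
for n in ("top","scene"):
    cv2.imwrite(f"pics/{n}.png",read_camera(n)); print(n,get_calibration(n))
    for t in ("seal","rack","station","squeeze","seat","stone_plain","stone_dome","disc_a","oil_bottle","burr_pot","handpiece"):
        try: print(t,[(np.round(d["xyz"]).tolist(),round(d["conf"],2)) for d in spot_in(t,n)])
        except Exception as e: print(t,e)
print(get_calibration("wrist")); print(get_obs())
E
```

```text
pics
top {'mtx': array([[534.43745291,   0.        , 284.16559129],
       [  0.        , 534.43745291, 204.16127836],
       [  0.        ,   0.        ,   1.        ]]), 'pose': array([[-2.99972426e-02,  9.88900362e-01, -1.45520581e-01,
         2.98621978e+02],
       [-9.99498460e-01, -2.81979569e-02,  1.44118994e-02,
         7.49205077e+01],
       [ 1.01485494e-02,  1.45879914e-01,  9.89250250e-01,
         1.64136501e+03],
       [ 0.00000000e+00,  0.00000000e+00,  0.00000000e+00,
         1.00000000e+00]])}
seal [([584.0, -239.0, 104.0], 0.89), ([466.0, -218.0, 98.0], 0.86), ([723.0, -209.0, 95.0], 0.83), ([470.0, -310.0, 99.0], 0.8), ([564.0, -393.0, 98.0], 0.58)]
rack [([575.0, -231.0, 84.0], 0.56)]
station [([483.0, 254.0, 7.0], 0.7)]
squeeze [([483.0, 257.0, 8.0], 0.97)]
seat [([397.0, 32.0, 21.0], 0.41)]
stone_plain [([607.0, -186.0, 101.0], 0.9)]
stone_dome [([574.0, -291.0, 106.0], 0.78)]
disc_a [([396.0, 31.0, 21.0], 0.98), ([350.0, -317.0, 23.0], 0.73)]
oil_bottle [([686.0, -14.0, 86.0], 0.81)]
burr_pot [([460.0, 522.0, 19.0], 0.82), ([586.0, -237.0, 108.0], 0.73)]

[... 1702 characters left out ...]
)}
{'clock': 1.2, 'qpos': array([-8.20067319e+01,  1.03607938e+01,  9.20746310e+01,  4.19293248e-04,
        7.75670283e+01, -1.18203590e+01]), 'joint_velocities': array([-0.04247368, -0.00346659,  0.0129421 ,  0.14955226, -0.02405193,
        0.01015716]), 'joint_torque': array([-1.27556717e-05, -4.33849847e+01, -3.42167366e+01,  7.03577092e-02,
        3.11211508e-02, -1.80530428e-06]), 'position': array([ 194.92070977, -540.96288388,  214.29494596]), 'eef_rot': array([-1.79997683e+02, -9.03263891e-04,  1.98135368e+01]), 'ft_force': array([-0.04451431, -0.5023327 , -0.43546571]), 'moment': array([-0.01308996,  0.01067101,  0.0101158 ]), 'grasp_force': 0.0, 'grip_width': 0.9981493101664709}
```

View pics/top.png

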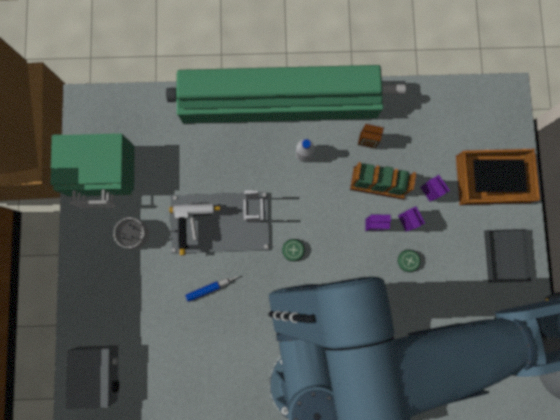

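View pics/scene.png

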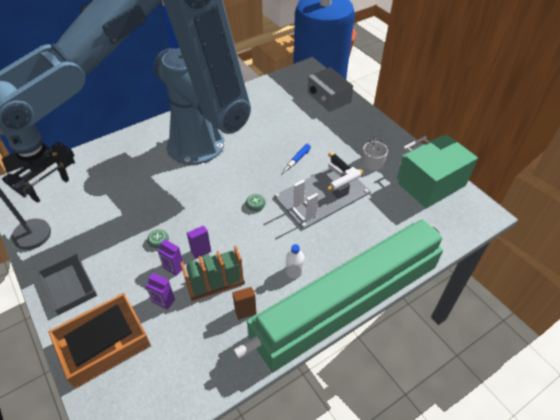

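The top view shows the rack with three green stones at pixels (362–408, 180). There are purple look-alikes at (378,222), (412,218) and (435,188), and a brown one at (371,135). The station is at (220,222), with its cradle at (255,205) and the gun at (195,215). In the scene view the rack stones are at (195–232, 272).

Candidates for the seal: the green stones at top pixels (362,175), (381,180) and (401,183). The brown and purple ones are excluded by colour. I'll check the choice in a close crop.

```bash
python3 - <<'E'
import cv2,numpy as np
t=cv2.imread("pics/top.png");s=cv2.imread("pics/scene.png")
f=lambda a,w,h:cv2.resize(a,(w,h),interpolation=cv2.INTER_CUBIC)
a=np.hstack([f(t[150:210,340:420],400,300),f(s[240:300,175:255],400,300)])
b=np.hstack([f(t[180:264,160:272],400,300),f(s[140:230,265:385],400,300)])
cv2.imwrite("pics/c1.png",np.vstack([a,b]))
E
```

```text
(no output)
```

View pics/c1.png

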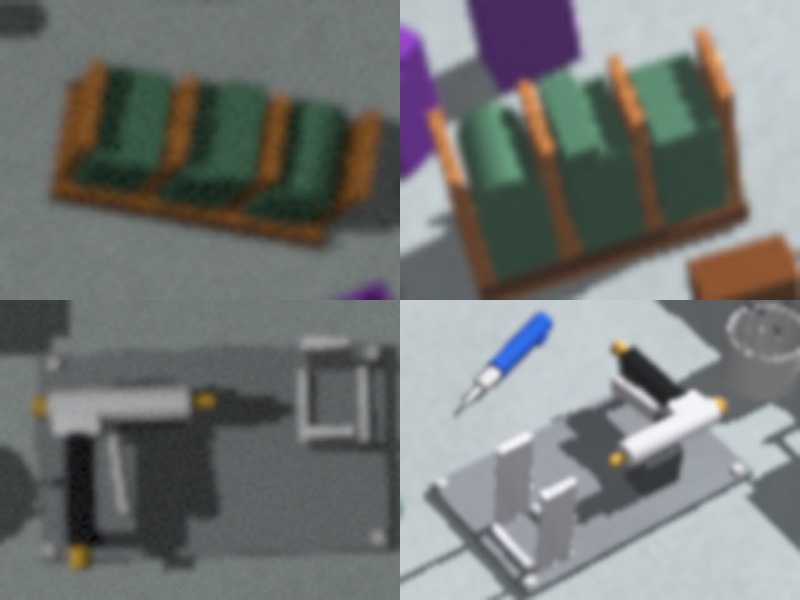

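The close crop shows the middle stone (top pixel (381,180)) with the stepped top, low side towards world +y. The stone at (401,183) is the dome and the one at (362,175) has a flat top. So the seal is the middle green stone.

Next I'll plan the move to a wrist view over the rack.

```bash
cat >> h.py <<'E'
def plan(x,y,z,yaw,start=None,n=None):
    o=get_obs(); p=np.array(start[:3] if start else o["position"],float); a=start[3] if start else o["eef_rot"][2]
    d=np.array([x,y,z])-p; da=(yaw-a+180)%360-180
    n=n or int(max(np.ceil(np.linalg.norm(d)/58),np.ceil(abs(da)/10.3),1))
    for i in range(n):
        t=np.radians(a+da*i/n); s=d/n
        print([round(float(v),3) for v in ((s[0]*np.cos(t)+s[1]*np.sin(t))/100,(s[0]*np.sin(t)-s[1]*np.cos(t))/100,-s[2]/100,-da/n/180)])
    print("n",n)
E
python3 -c "
from h import *
plan(570,-245,300,72)
print([np.round(proj('wrist',[590,-240,120],(lambda K,T,c:(K,np.array([[np.cos(1.257),np.sin(1.257),0,570],[np.sin(1.257),-np.cos(1.257),0,-245],[0,0,-1,300],[0,0,0,1]])@np.array(c['tool_from_camera']),c))(*cam('wrist'))))])"
```

```text
[0.504, -0.168, -0.095, -0.032]
[0.518, -0.116, -0.095, -0.032]
[0.527, -0.063, -0.095, -0.032]
[0.531, -0.01, -0.095, -0.032]
[0.529, 0.044, -0.095, -0.032]
[0.522, 0.097, -0.095, -0.032]
[0.509, 0.149, -0.095, -0.032]
[0.492, 0.2, -0.095, -0.032]
[0.469, 0.249, -0.095, -0.032]
n 9
[array([296., 171.])]
```

carry_out:
  increments:
    - [0.504,-0.168,-0.095,-0.032]
    - [0.518,-0.116,-0.095,-0.032]
    - [0.527,-0.063,-0.095,-0.032]
    - [0.531,-0.01,-0.095,-0.032]
    - [0.529,0.044,-0.095,-0.032]
  jaw: 0

```text
clock: 1.82
position: [404.8, -375.8, 262.4]
eef_rot: [180.0, 0.0, 48.8]
ft_force: [0.1, -0.7, -0.1]
grip_width: 1.002
grasp_force: 0.0
```

carry_out:
  increments:
    - [0.522,0.097,-0.095,-0.032]
    - [0.509,0.149,-0.095,-0.032]
    - [0.492,0.2,-0.095,-0.032]
    - [0.469,0.249,-0.095,-0.032]
    - [0,0,0,0]

```text
clock: 2.45
position: [573.3, -243.6, 300.4]
eef_rot: [179.9, -0.0, 72.0]
ft_force: [-1.3, -0.6, -0.7]
grip_width: 0.999
grasp_force: 0.0
```

```bash
python3 - <<'E'
from h import *
o=get_obs(); print(o["clock"],o["position"],o["eef_rot"],o["joint_velocities"])
C=cam("wrist"); im=read_camera("wrist"); cv2.imwrite("pics/w1.png",im); np.savez("w1.npz",T=C[1])
for t in ("seal","stone_plain","stone_dome","rack"):
    m=[(np.round(d["xyz"],1).tolist(),round(d["conf"],2)) for d in spot_in(t,"wrist")]
    print(t,m)
E
```

```text
2.45 [ 573.30945938 -243.5907241   300.42918713] [ 1.79912670e+02 -1.80402171e-02  7.19546839e+01] [-3.54197465 -0.85731413  2.79888398 -1.74012553 -0.2208063   0.39050734]
seal [([723.5, -210.3, 96.8], 0.97), ([485.1, -314.4, 102.3], 0.92), ([566.6, -388.1, 95.9], 0.82), ([599.6, -235.5, 124.2], 0.64), ([479.2, -219.1, 106.1], 0.6)]
stone_plain [([611.8, -192.3, 104.7], 0.56)]
stone_dome [([583.0, -290.2, 110.9], 0.59)]
rack [([590.6, -243.0, 118.0], 0.95)]
```

View pics/w1.png

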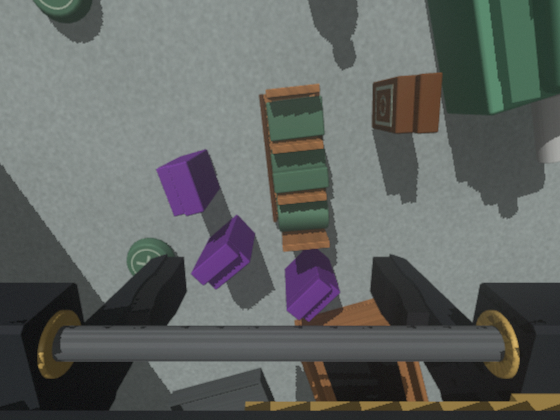

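The wrist view shows the rack upright at (298,165). The seal is in the middle slot at (300,172), the plain stone at (295,117) and the dome at (302,215). The purple look-alikes are at (188,182), (224,252) and (311,285), and the brown one is at (407,103). I'll fit the rack pose to its silhouette.

```bash
cat >> h.py <<'E'
from scipy.optimize import minimize
def fit(mask,boxes,x0,K,T,S=4):
    """silhouette fit: boxes (x0,x1,y0,y1,z0,z1) in own frame; pose x,y,yaw(deg)"""
    big=cv2.GaussianBlur(mask.astype(np.float32),(0,0),.7); big/=max(big.max(),1e-6); Ti=np.linalg.inv(T); h,w=mask.shape
    def ren(v):
        c,s=np.cos(np.radians(v[2])),np.sin(np.radians(v[2])); im=np.zeros((h,w),np.uint8)
        for b in boxes:
            P=np.array([[X,Y,Z] for X in b[:2] for Y in b[2:4] for Z in b[4:]],float)
            W=np.c_[c*P[:,0]-s*P[:,1]+v[0],s*P[:,0]+c*P[:,1]+v[1],P[:,2],np.ones(8)]@Ti.T
            q=np.c_[W[:,0],-W[:,1],-W[:,2]]@K.T; q=q[:,:2]/q[:,2:]
            hu=cv2.convexHull(q.astype(np.float32))
            cv2.fillConvexPoly(im,np.round(hu*16).astype(np.int32),255,cv2.LINE_AA,4)
        return cv2.GaussianBlur(im.astype(np.float32)/255,(0,0),.7)
    f=lambda v:float(((ren(v)-big)**2).sum())
    r=None; x=np.array(x0,float)
    for st in (8,3,1):
        r=minimize(f,x,method="Nelder-Mead",options=dict(initial_simplex=x+np.vstack([np.zeros(3),np.diag([st,st,st*.7])]),xatol=.02,fatol=.05)); x=r.x
    return x,r.fun,ren(x)
RACK=[(-38,38,-85,85,0,8),(-38,-33,-85,85,0,18),(33,38,-85,85,0,18)]+[(-26,26,y-4,y+4,0,124) for y in (-81,-27,27,81)]+[(-29,29,34,74,8,104),(-29,29,-20,2,8,120),(-29,29,2,20,8,106),(-29,29,-74,-34,8,104),(-29,29,-64,-44,8,109)]
E
python3 - <<'E'
from h import *
im=cv2.imread("pics/w1.png"); T=np.load("w1.npz")["T"]; K=cam("wrist")[0]
hsv=cv2.cvtColor(im,cv2.COLOR_BGR2HSV)
print([hsv[p[1],p[0]].tolist() for p in ((295,117),(300,172),(298,145),(268,120),(298,92),(230,330),(240,120),(345,180))])
m=((hsv[...,1]>60)&(hsv[...,0]<100)).astype(np.uint8); m=cv2.morphologyEx(m,cv2.MORPH_CLOSE,np.ones((3,3)))
n,l,s,c=cv2.connectedComponentsWithStats(m); k=l[172,300]; m=(l==k); print(s[k])
x,f,r=fit(m,RACK,(595,-241,-17),K,T); print(x,f,m.sum())
d=np.dstack([m*255,(r*255),m*0]).astype(np.uint8); 
cv2.imwrite("pics/f1.png",cv2.resize(np.hstack([d[70:260,250:350],im[70:260,250:350]]),None,fx=3,fy=3))
E
```

```text
[[69, 64, 107], [68, 66, 108], [14, 131, 136], [51, 47, 93], [14, 126, 134], [98, 11, 93], [77, 12, 147], [79, 15, 137]]
[ 260   84   68  142 6057]
[ 596.64469629 -240.45984359  -11.86610754] 3245.88330078125 6057
```

View pics/f1.png

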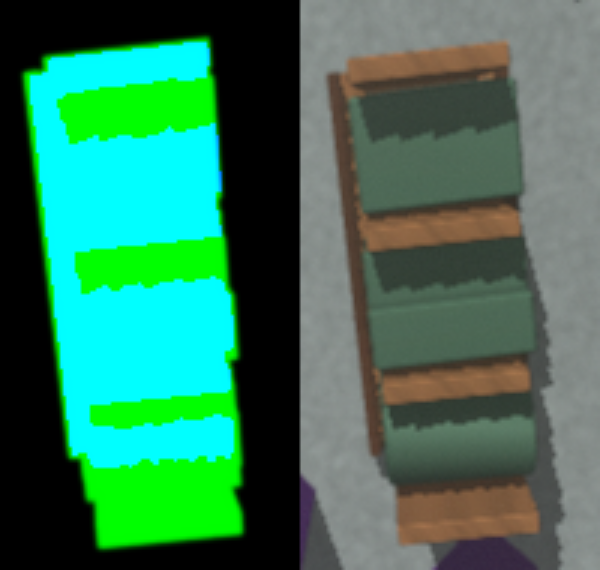

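```bash
python3 - <<'E'
from h import *
im=cv2.imread("pics/w1.png"); T=np.load("w1.npz")["T"]; K=cam("wrist")[0]
hsv=cv2.cvtColor(im,cv2.COLOR_BGR2HSV)
m=((hsv[...,1]>33)&(hsv[...,0]<100)).astype(np.uint8); m[:80]=0;m[252:]=0;m[:,:255]=0;m[:,335:]=0
cs=cv2.findContours(cv2.morphologyEx(m,cv2.MORPH_CLOSE,np.ones((5,5))),cv2.RETR_EXTERNAL,cv2.CHAIN_APPROX_NONE)[0]
m=cv2.drawContours(m*0,[max(cs,key=cv2.contourArea)],-1,1,-1).astype(bool)
x,f,r=fit(m,RACK,(596,-240,-12),K,T); print(x,f,m.sum())
plan(x[0],x[1],160,x[2]+90,n=4); plan(x[0],x[1],80,x[2]+90,start=[x[0],x[1],160,x[2]+90],n=3)
E
```

```text
[ 596.93297731 -240.52259799  -12.03708368] 164.58294677734375 9325
[0.037, 0.059, 0.348, -0.009]
[0.035, 0.06, 0.348, -0.009]
[0.034, 0.061, 0.348, -0.009]
[0.032, 0.062, 0.348, -0.009]
n 4
[0.0, 0.0, 0.267, -0.0]
[0.0, 0.0, 0.267, -0.0]
[0.0, 0.0, 0.267, -0.0]
n 3
```

carry_out:
  increments:
    - [0.037,0.059,0.348,-0.009]
    - [0.035,0.06,0.348,-0.009]
    - [0.034,0.061,0.348,-0.009]
    - [0.032,0.062,0.348,-0.009]
    - [0,0,0,0]

```text
clock: 3.32
position: [595.3, -239.2, 157.2]
eef_rot: [-179.6, -0.1, 78.0]
ft_force: [0.4, 0.2, -0.0]
grip_width: 0.999
grasp_force: 0.0
```

```bash
python3 - <<'E'
from h import *
o=get_obs(); print(o["clock"],o["position"],o["eef_rot"])
C=cam("wrist"); im=read_camera("wrist"); cv2.imwrite("pics/w2.png",im); np.savez("w2.npz",T=C[1])
print(get_obs()["position"],o["joint_velocities"])
hsv=cv2.cvtColor(im,cv2.COLOR_BGR2HSV)
plan(596.9,-240.5,160,77.95,n=1)
E
```

```text
3.325 [ 595.31051262 -239.2213639   157.20632426] [-1.79629485e+02 -1.30551902e-01  7.80165924e+01]
[ 596.57870837 -239.96823246  159.73156707] [ 0.0954644  -2.860584   -3.10332041 -0.10005659  1.61515216  0.56757982]
[-0.005, 0.004, -0.003, 0.0]
n 1
```

View pics/w2.png

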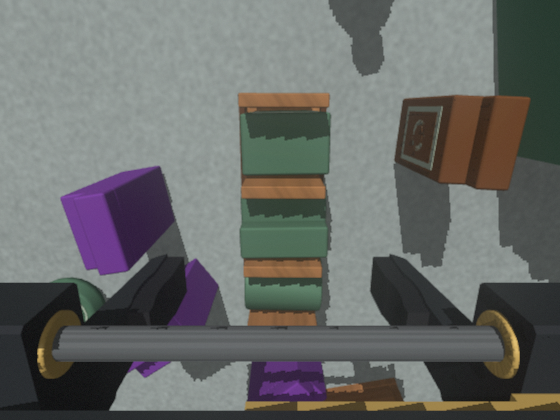

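The pose is settled and the tool is aligned with the rack. The seal is at (284,235), about 2 mm to tool +y, with the fingers clear on both sides of its ends. I'll descend and grip.

carry_out:
  increments:
    - [0,0.02,0.25,0]
    - [0,0,0.25,0]
    - [0,0,0.2,0]
    - [0,0,0.1,0]
    - [0,0,0,0]

```text
clock: 4.0
position: [599.8, -240.0, 80.6]
eef_rot: [-180.0, -0.0, 78.1]
ft_force: [-0.3, -0.9, 0.9]
grip_width: 1.0
grasp_force: 0.0
```

carry_out:
  increments:
    - [0,0,0,0]
    - [0,0,0,0]
    - [0,0,0,0]
    - [0,0,0,0]
    - [0,0,0,0]
  jaw: 1
  newtons: 30

```text
clock: 4.62
position: [599.9, -240.0, 81.1]
eef_rot: [180.0, 0.0, 78.1]
ft_force: [-2.0, 0.2, 3.6]
grip_width: 0.655
grasp_force: 30.0
```

```bash
python3 - <<'E'
from h import *
o=get_obs(); print({k:np.round(o[k],2) for k in ("clock","position","eef_rot","ft_force","grip_width","grasp_force","joint_velocities")})
E
```

```text
{'clock': np.float64(4.62), 'position': array([ 599.9 , -239.98,   81.08]), 'eef_rot': array([1.800e+02, 1.000e-02, 7.814e+01]), 'ft_force': array([-1.96,  0.24,  3.61]), 'grip_width': np.float64(0.65), 'grasp_force': np.float64(29.97), 'joint_velocities': array([ 0.08, -0.07, -0.03, -0.01, -0.01,  0.12])}
```

carry_out:
  increments:
    - [0,0,-0.15,0]
    - [0,0,-0.3,0]
    - [0,0,-0.35,0]
    - [0,0,-0.35,0]
    - [0,0,-0.3,0]

```text
clock: 5.25
position: [599.8, -239.6, 226.9]
eef_rot: [-180.0, -0.0, 78.1]
ft_force: [0.1, -0.5, -5.4]
grip_width: 0.656
grasp_force: 30.0
```

```bash
python3 - <<'E'
from h import *
o=get_obs(); print({k:np.round(o[k],2) for k in ("clock","position","eef_rot","ft_force","grip_width","grasp_force")})
for uv in ((172,193),(268,190),(270,249),(173,252)): print(back("top",uv,12).round())
plan(545,-40,225,90,n=5)
E
```

```text
{'clock': np.float64(5.25), 'position': array([ 599.77, -239.65,  226.88]), 'eef_rot': array([-1.800e+02, -1.000e-02,  7.813e+01]), 'ft_force': array([ 0.08, -0.48, -5.41]), 'grip_width': np.float64(0.66), 'grasp_force': np.float64(29.96)}
[583. 396.  12.]
[584. 100.  12.]
[402.  98.  12.]
[401. 393.  12.]
[0.368, -0.189, 0.004, -0.013]
[0.376, -0.174, 0.004, -0.013]
[0.383, -0.158, 0.004, -0.013]
[0.389, -0.142, 0.004, -0.013]
[0.394, -0.126, 0.004, -0.013]
n 5
```

carry_out:
  increments:
    - [0.368,-0.189,0.004,-0.013]
    - [0.376,-0.174,0.004,-0.013]
    - [0.383,-0.158,0.004,-0.013]
    - [0.389,-0.142,0.004,-0.013]
    - [0.394,-0.126,0.004,-0.013]

```text
clock: 5.88
position: [544.6, -38.7, 223.4]
eef_rot: [-180.0, -0.0, 89.9]
ft_force: [-0.5, 0.2, -5.6]
grip_width: 0.654
grasp_force: 30.0
```

carry_out:
  increments:
    - [0,0,0.2,0]
    - [0,0,0.4,0]
    - [0,0,0.4,0]
    - [0,0,0.3,0]
    - [0,0,0.1,0]

```text
clock: 6.5
position: [543.6, -39.5, 81.5]
eef_rot: [-179.8, -0.1, 89.8]
ft_force: [-0.5, -0.4, -5.1]
grip_width: 0.651
grasp_force: 30.0
```

carry_out:
  increments:
    - [0,0,0,0]
    - [0,0,0.03,0]
    - [0,0,0.02,0]
    - [0,0,0.02,0]
    - [0,0,0,0]

```text
clock: 7.12
position: [545.4, -40.2, 76.7]
eef_rot: [-180.0, -0.0, 89.8]
ft_force: [-0.7, -0.7, -5.3]
grip_width: 0.653
grasp_force: 30.0
```

carry_out:
  increments:
    - [0,0,0.015,0]
    - [0,0,0.01,0]
    - [0,0,0.005,0]
    - [0,0,0,0]
    - [0,0,0,0]

```text
clock: 7.75
position: [545.5, -40.2, 73.6]
eef_rot: [180.0, 0.0, 89.8]
ft_force: [0.7, 0.1, -5.1]
grip_width: 0.652
grasp_force: 30.0
```

carry_out:
  increments:
    - [0,0,0.005,0]
    - [0,0,0.005,0]
    - [0,0,0.005,0]
    - [0,0,0,0]
    - [0,0,0,0]

```text
clock: 8.38
position: [545.7, -40.2, 73.2]
eef_rot: [180.0, 0.0, 89.8]
ft_force: [-4.2, 0.8, 5.3]
grip_width: 0.651
grasp_force: 30.0
```

carry_out:
  increments:
    - [0,0,0,0]
    - [0,0,0,0]
    - [0,0,-0.1,0]
    - [0,0,-0.4,0]
    - [0,0,-0.6,0]
  jaw: 0

```text
clock: 9.0
position: [544.2, -39.9, 182.2]
eef_rot: [-179.8, -0.1, 89.8]
ft_force: [1.3, -0.5, 0.2]
grip_width: 1.002
grasp_force: 0.0
```

```bash
python3 - <<'E'
from h import *
o=get_obs(); print({k:np.round(o[k],2) for k in ("clock","position","eef_rot","ft_force","grip_width","grasp_force")})
plan(430,245,340,0,n=10)
E
```

```text
{'clock': np.float64(9.0), 'position': array([544.21, -39.89, 182.19]), 'eef_rot': array([-1.7981e+02, -6.0000e-02,  8.9820e+01]), 'ft_force': array([ 1.34, -0.48,  0.23]), 'grip_width': np.float64(1.0), 'grasp_force': np.float64(0.0)}
[0.285, -0.115, -0.158, 0.05]
[0.263, -0.158, -0.158, 0.05]
[0.235, -0.197, -0.158, 0.05]
[0.201, -0.232, -0.158, 0.05]
[0.163, -0.26, -0.158, 0.05]
[0.12, -0.282, -0.158, 0.05]
[0.075, -0.298, -0.158, 0.05]
[0.027, -0.306, -0.158, 0.05]
[-0.021, -0.306, -0.158, 0.05]
[-0.068, -0.299, -0.158, 0.05]
n 10
```

carry_out:
  increments:
    - [0.285,-0.115,-0.158,0.05]
    - [0.263,-0.158,-0.158,0.05]
    - [0.235,-0.197,-0.158,0.05]
    - [0.201,-0.232,-0.158,0.05]
    - [0.163,-0.26,-0.158,0.05]

```text
clock: 9.62
position: [488.1, 103.1, 262.5]
eef_rot: [179.9, -0.1, 44.5]
ft_force: [0.5, -1.1, 0.2]
grip_width: 1.0
grasp_force: 0.0
```

carry_out:
  increments:
    - [0.12,-0.282,-0.158,0.05]
    - [0.075,-0.298,-0.158,0.05]
    - [0.027,-0.306,-0.158,0.05]
    - [-0.021,-0.306,-0.158,0.05]
    - [-0.068,-0.299,-0.158,0.05]

```text
clock: 10.25
position: [431.2, 245.7, 341.5]
eef_rot: [-180.0, -0.1, -0.5]
ft_force: [-0.1, 0.5, 0.5]
grip_width: 1.001
grasp_force: 0.0
```

carry_out:
  increments:
    - [0,0,0,0]
    - [0,0,0,0]
    - [0,0,0,0]
    - [0,0,0,0]
    - [0,0,0,0]

```text
clock: 10.88
position: [431.7, 244.3, 339.8]
eef_rot: [180.0, 0.0, -0.2]
ft_force: [0.8, -0.3, 0.2]
grip_width: 0.998
grasp_force: 0.0
```

```bash
python3 - <<'E'
from h import *
o=get_obs(); print(o["clock"],o["position"],o["eef_rot"])
C=cam("wrist"); im=read_camera("wrist"); cv2.imwrite("pics/w3.png",im); np.savez("w3.npz",T=C[1])
for t in ("seal","squeeze","seat","station"): print(t,[(np.round(d["xyz"],1).tolist(),round(d["conf"],2)) for d in spot_in(t,"wrist")])
cv2.imwrite("pics/top2.png",read_camera("top"))
E
```

```text
10.875 [431.73539923 244.33797228 339.83818306] [ 1.79990171e+02  2.77673181e-02 -2.00768113e-01]
seal [([545.5, -18.2, 102.6], 0.68)]
squeeze [([496.4, 253.1, 12.4], 0.9)]
seat [([491.2, 255.4, 11.7], 0.97)]
station [([497.6, 258.7, 10.7], 0.9)]
```

View pics/w3.png

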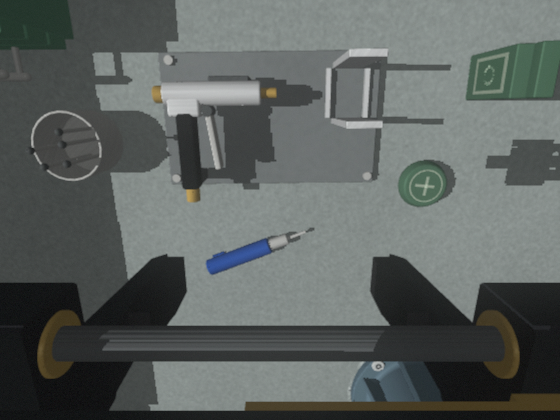

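The wrist view shows the station plate (160–388, 50–185). The gun is at (165–275, 93), the grip at (188,150) and the trigger bar at (212,143). The cradle is at (355,90). The stone stands upright at (515,75) with its engraved face towards the station. I'll zoom in for the pixel measurements.

```bash
python3 - <<'E'
import cv2,numpy as np
im=cv2.imread("pics/w3.png")
a=cv2.resize(im[40:138,318:398],(480,588),interpolation=cv2.INTER_CUBIC)
b=cv2.resize(im[80:210,155:225],(316,588),interpolation=cv2.INTER_CUBIC)
for i in range(0,588,60): cv2.line(a,(0,i),(6,i),(0,0,255),1)
for i in range(0,480,60): cv2.line(a,(i,0),(i,6),(0,0,255),1)
cv2.imwrite("pics/c2.png",np.hstack([a,b]))
E
```

```text
(no output)
```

View pics/c2.png

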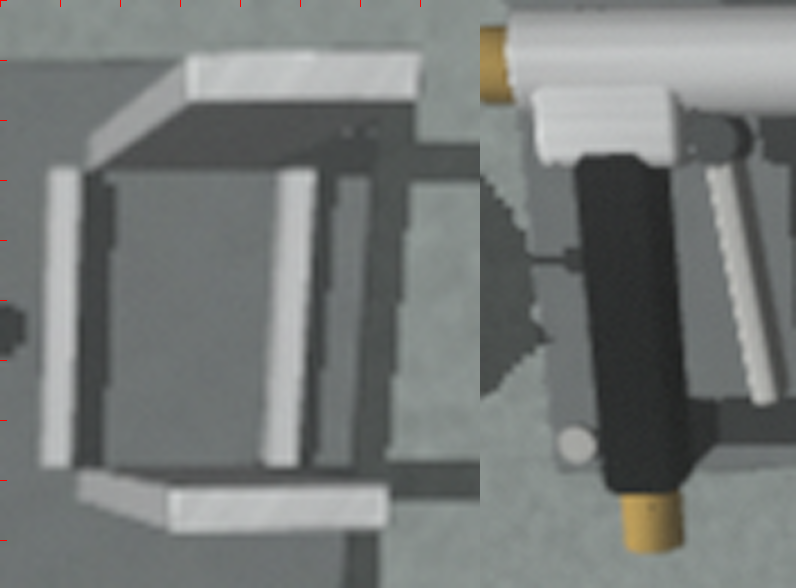

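```bash
python3 - <<'E'
from h import *
T=np.load("w3.npz")["T"]; C=(cam("wrist")[0],T,None)
A=lambda x,y,z:back("wrist",(318+(x+.5)/6-.5,40+(y+.5)/6-.5),z,C).round(1)
B=lambda x,y,z:back("wrist",(155+(x-480+.5)/4.514-.5,80+(y+.5)/4.523-.5),z,C).round(1)
print("cheek+x in",A(190,102,126),A(416,100,126),"out",A(187,57,126),A(420,52,126))
print("cheek-x in",A(167,488,126),A(389,484,126),"out",A(171,534,126),A(386,528,126))
print("lip+y",A(48,168,20),A(82,168,20),A(40,466,20),A(75,466,20))
print("lip-y",A(280,168,20),A(317,168,20),A(261,466,20),A(298,466,20))
print("grip rear",B(576,165,83),B(603,470,83),"front",B(668,160,83),B(688,450,83),"end",B(608,490,83),B(676,492,83),"start",B(630,155,83))
print("trig",B(708,168,81),B(735,166,81),B(755,402,81),B(776,398,81))
K=C[0]
for uv in ((160,53),(386,50),(378,183),(165,185)): print(back("wrist",uv,12,C).round(1))
E
```

```text
cheek+x in [555.1 171.1 126. ] [555.3 132.3 126. ] out [562.2 172.  126. ] [562.8 132.3 126. ]
cheek-x in [490.9 171.5 126. ] [491.5 131.4 126. ] out [482.8 170.4 126. ] [483.8 131.3 126. ]
lip+y [555.2 181.5  20. ] [555.2 174.   20. ] [491.6 180.9  20. ] [491.6 172.9  20. ]
lip-y [555.  130.2  20. ] [555. 122.  20.] [491.4 130.1  20. ] [491.4 121.5  20. ]
grip rear [495.5 367.7  83. ] [412.6 367.6  83. ] front [496.7 343.   83. ] [418.3 343.2  83. ] end [406.8 366.7  83. ] [406.2 347.4  83. ] start [498.  353.1  83. ]
trig [494.5 332.9  81. ] [495.  325.7  81. ] [431.4 323.9  81. ] [432.5 318.   81. ]
[574.7 402.   12. ]
[577.4 100.9  12. ]
[396.9  96.7  12. ]
[394.8 413.4  12. ]
```

```bash
cat >> h.py <<'E'
SEAL=lambda z:[(-29,29,-20,2,z,z+112),(-29,29,2,20,z,z+98)]
E
python3 - <<'E'
from h import *
im=cv2.imread("pics/w3.png"); T=np.load("w3.npz")["T"]; K=cam("wrist")[0]
hsv=cv2.cvtColor(im,cv2.COLOR_BGR2HSV)
m=((hsv[...,1]>45)&(hsv[...,0]<100)).astype(np.uint8); m[:,:455]=0; m[:20]=0; m[120:]=0
cs=cv2.findContours(cv2.morphologyEx(m,cv2.MORPH_CLOSE,np.ones((5,5))),cv2.RETR_EXTERNAL,cv2.CHAIN_APPROX_NONE)[0]
c=max(cs,key=cv2.contourArea); m=cv2.drawContours(m*0,[c],-1,1,-1).astype(bool); print(cv2.boundingRect(c))
x,f,r=fit(m,SEAL(0),(545,-40,0),K,T); print(x,f,m.sum())
plan(545.5,-40.5,180,0,n=6)
E
```

```text
(466, 41, 94, 59)
[543.28292209 -40.61234322   1.52031566] 157.95555114746094 4615
[0.191, 0.475, 0.267, -0.0]
[0.191, 0.475, 0.267, -0.0]
[0.191, 0.475, 0.267, -0.0]
[0.191, 0.475, 0.267, -0.0]
[0.19, 0.475, 0.267, -0.0]
[0.19, 0.475, 0.267, -0.0]
n 6
```

carry_out:
  increments:
    - [0.19,0.475,0.18,0]
    - [0.19,0.475,0.18,0]
    - [0.19,0.475,0.18,0]
    - [0.19,0.475,0.18,0]
    - [0.19,0.475,0.18,0]

```text
clock: 11.8
position: [526.4, 5.5, 249.7]
eef_rot: [-180.0, -0.0, -0.2]
ft_force: [0.2, -0.2, 0.0]
grip_width: 1.005
grasp_force: 0.0
```

carry_out:
  increments:
    - [0.19,0.475,0.18,-0.001]
    - [0,0,0,0]
    - [0,0,0,0]
    - [0,0,0,0]
    - [0,0,0,0]

```text
clock: 12.42
position: [544.8, -39.4, 232.9]
eef_rot: [180.0, -0.1, 0.1]
ft_force: [0.3, -0.6, -0.2]
grip_width: 1.001
grasp_force: 0.0
```

```bash
python3 - <<'E'
from h import *
o=get_obs(); print(o["clock"],o["position"],o["eef_rot"])
C=cam("wrist"); K,T,_=C; im=read_camera("wrist"); cv2.imwrite("pics/w4.png",im); np.savez("w4.npz",T=T)
hsv=cv2.cvtColor(im,cv2.COLOR_BGR2HSV)
u=proj("wrist",[545.5,-40.5,105],C).round().astype(int); print(u)
m=((hsv[...,1]>45)&(hsv[...,0]<100)).astype(np.uint8)
w=m*0; w[max(u[1]-90,0):u[1]+90,u[0]-90:u[0]+90]=1; m*=w
cs=cv2.findContours(cv2.morphologyEx(m,cv2.MORPH_CLOSE,np.ones((5,5))),cv2.RETR_EXTERNAL,cv2.CHAIN_APPROX_NONE)[0]
c=max(cs,key=cv2.contourArea); m=cv2.drawContours(m*0,[c],-1,1,-1).astype(bool); print(cv2.boundingRect(c))
x,f,r=fit(m,SEAL(0),(545,-40,0),K,T); print(x,f,m.sum())
E
```

```text
12.425 [544.83365289 -39.41245488 232.85419862] [ 1.79985548e+02 -6.63086422e-02  1.11544378e-01]
[280 193]
(256, 150, 45, 77)
[543.49758477 -39.07648137   2.61132027] 184.40838623046875 3180
```

View pics/w4.png

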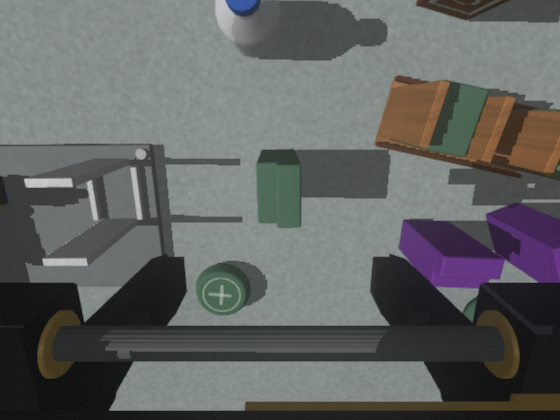

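carry_out:
  increments:
    - [0,0,0.3,0]
    - [0,0,0.4,0]
    - [0,0,0.3,0]
    - [0,0,0,0]
    - [0,0,0,0]

```text
clock: 13.1
position: [545.7, -40.5, 133.6]
eef_rot: [180.0, -0.1, 0.0]
ft_force: [-0.2, -0.3, 0.0]
grip_width: 1.0
grasp_force: 0.0
```

```bash
python3 - <<'E'
from h import *
o=get_obs(); print(o["clock"],o["position"],o["eef_rot"])
E
```

```text
13.1 [545.66161369 -40.46997925 133.60597934] [ 1.79970664e+02 -1.09349112e-01  3.96123104e-02]
```

carry_out:
  increments:
    - [0,-0.005,0.3,0]
    - [0,0,0.25,0]
    - [0,0,0.1,0]
    - [0,0,0,0]
    - [0,0,0,0]

```text
clock: 13.72
position: [545.9, -40.3, 68.6]
eef_rot: [180.0, -0.1, 0.0]
ft_force: [-0.1, 0.3, 0.2]
grip_width: 1.001
grasp_force: 0.0
```

carry_out:
  increments:
    - [0,0,0,0]
    - [0,0,0,0]
    - [0,0,0,0]
    - [0,0,0,0]
    - [0,0,0,0]
  jaw: 1
  newtons: 30

```text
clock: 14.35
position: [544.7, -40.0, 67.1]
eef_rot: [-180.0, 0.0, 0.0]
ft_force: [0.3, 2.3, 0.9]
grip_width: 0.457
grasp_force: 0.8
```

carry_out:
  increments:
    - [0,0,0,0]
    - [0,0,-0.1,0]
    - [0,0,-0.3,0]
    - [0,0,-0.5,0]
    - [0,0,-0.5,0]

```text
clock: 14.98
position: [543.8, -39.8, 207.9]
eef_rot: [-180.0, 0.1, 0.0]
ft_force: [0.4, -0.2, -4.8]
grip_width: 0.449
grasp_force: 29.9
```

```bash
python3 - <<'E'
from h import *
o=get_obs(); print(o["clock"],o["position"],o["eef_rot"],o["ft_force"],o["moment"])
plan(524,65,235,0)
E
```

```text
14.975 [543.759394   -39.7519542  207.94324051] [-1.79967335e+02  1.19597075e-01  1.37198130e-02] [ 0.38856506 -0.23386633 -4.78259787] [ 0.0674881  -0.06614833  0.01056975]
[-0.099, -0.524, -0.135, 0.0]
[-0.099, -0.524, -0.135, 0.0]
n 2
```

carry_out:
  increments:
    - [-0.06,-0.3,-0.08,0]
    - [-0.06,-0.4,-0.1,0]
    - [-0.06,-0.35,-0.1,0]
    - [0,0,0,0]
    - [0,0,0,0]

```text
clock: 15.6
position: [526.3, 64.7, 234.8]
eef_rot: [180.0, 0.0, 0.0]
ft_force: [0.3, -1.5, -5.9]
grip_width: 0.454
grasp_force: 29.9
```

```bash
python3 - <<'E'
from h import *
o=get_obs(); print(o["clock"],o["position"],o["eef_rot"],o["ft_force"])
C=cam("wrist"); K,T,_=C; im=read_camera("wrist"); cv2.imwrite("pics/w5.png",im); np.savez("w5.npz",T=T)
u=proj("wrist",[524,151.7,126],C).round().astype(int); print(u)
a=max(u[0]-110,0)
v=cv2.resize(im[max(u[1]-80,0):u[1]+100,a:a+260],(780,540),interpolation=cv2.INTER_CUBIC); print(a,max(u[1]-80,0))
for i in range(0,780,60): cv2.line(v,(i,0),(i,6),(0,0,255),1); cv2.line(v,(0,i),(6,i),(0,0,255),1)
cv2.imwrite("pics/c5.png",v)
E
```

```text
15.6 [526.31404306  64.71523996 234.7608784 ] [1.79970129e+02 4.89569135e-02 3.98234286e-02] [ 0.27939799 -1.47177532 -5.85760888]
[176 201]
66 121
```

View pics/c5.png

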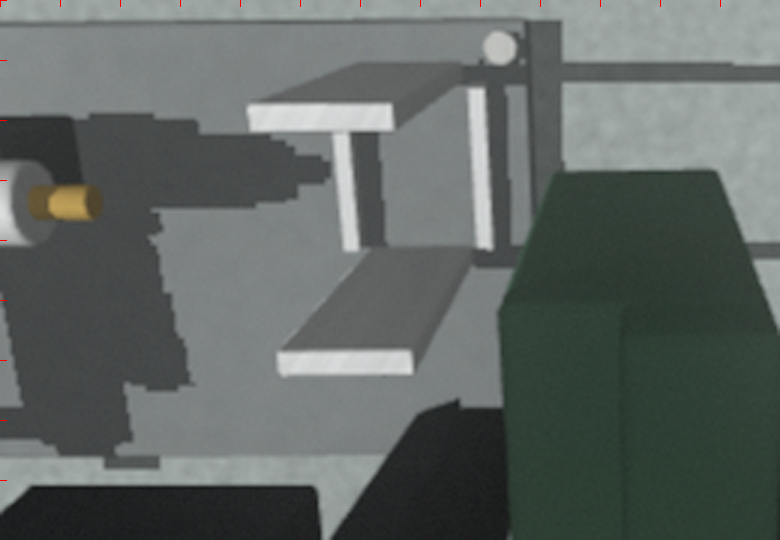

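```bash
python3 - <<'E'
from h import *
T=np.load("w5.npz")["T"]; C=(cam("wrist")[0],T,None)
A=lambda x,y,z:back("wrist",(66+(x+.5)/3-.5,121+(y+.5)/3-.5),z,C).round(1)
zb=167.3
print("stone +x bottom",A(555,171,zb),A(717,170,zb),"top low",A(500,308,zb+98),A(622,303,zb+98),"tall",A(622,334,zb+112),A(779,330,zb+112))
print("cheek+x in",A(250,131,126),A(393,131,126),"out",A(247,104,126),A(392,103,126))
print("cheek-x in",A(278,351,126),A(413,350,126),"out",A(280,375,126),A(413,375,126))
print("lip+y",A(334,133,20),A(350,133,20),A(344,250,20),A(360,250,20))
print("lip-y",A(468,87,20),A(484,87,20),A(477,248,20),A(493,248,20))
E
```

```text
stone +x bottom [552.9  84.5 167.3] [553.2  46.4 167.3] top low [552.9  84.8 265.3] [553.7  67.3 265.3] tall [554.2  67.1 279.3] [554.8  46.6 279.3]
cheek+x in [555.5 170.8 126. ] [555.5 131.8 126. ] out [562.8 170.8 126. ] [563.1 131.5 126. ]
cheek-x in [491.1 169.7 126. ] [491.5 130.4 126. ] out [483.6 169.9 126. ] [483.6 130.9 126. ]
lip+y [537.3 179.4  20. ] [537.3 173.4  20. ] [491.5 179.5  20. ] [491.5 173.2  20. ]
lip-y [554.5 128.1  20. ] [554.6 122.2  20. ] [492.3 127.6  20. ] [492.4 121.3  20. ]
```

carry_out:
  increments:
    - [-0.006,-0.3,0.05,0]
    - [0,-0.352,0.1,0]
    - [0,-0.2,0.1,0]
    - [0,0,0.02,0]
    - [0,0,0,0]

```text
clock: 16.27
position: [526.2, 149.0, 207.8]
eef_rot: [180.0, 0.1, -0.0]
ft_force: [0.1, -0.7, -6.1]
grip_width: 0.448
grasp_force: 29.9
```

carry_out:
  increments:
    - [0,0,0,0]
    - [0,0,0,0]
    - [0,0,0,0]
    - [0,0,0,0]
    - [0,0,0,0]

```text
clock: 16.9
position: [526.1, 150.2, 208.2]
eef_rot: [-180.0, -0.0, 0.0]
ft_force: [-0.3, 0.9, -5.2]
grip_width: 0.453
grasp_force: 29.9
```

carry_out:
  increments:
    - [-0.004,0.003,0.15,0]
    - [0,0,0.2,0]
    - [0,0,0.2,0]
    - [0,0,0.2,0]
    - [0,0,0,0]

```text
clock: 17.52
position: [523.5, 149.8, 130.4]
eef_rot: [180.0, 0.3, 0.0]
ft_force: [-0.5, -0.3, -5.4]
grip_width: 0.451
grasp_force: 29.9
```

carry_out:
  increments:
    - [0,0,0.1,0]
    - [0,0,0.13,0]
    - [0,0,0.1,0]
    - [0,0,0,0]
    - [0,0,0,0]

```text
clock: 18.15
position: [525.9, 149.9, 100.3]
eef_rot: [-180.0, -0.0, 0.0]
ft_force: [0.1, -0.4, -5.1]
grip_width: 0.452
grasp_force: 29.9
```

carry_out:
  increments:
    - [0,0,0.04,0]
    - [0,0,0.04,0]
    - [0,0,0.02,0]
    - [0,0,0,0]
    - [0,0,0,0]

```text
clock: 18.77
position: [525.8, 149.9, 90.2]
eef_rot: [-180.0, -0.0, 0.0]
ft_force: [0.1, 0.4, -5.1]
grip_width: 0.447
grasp_force: 29.9
```

carry_out:
  increments:
    - [0,0,0.02,0]
    - [0,0,0.02,0]
    - [0,0,0.02,0]
    - [0,0,0,0]
    - [0,0,0,0]

```text
clock: 19.4
position: [525.7, 149.9, 84.1]
eef_rot: [-180.0, -0.0, 0.0]
ft_force: [0.7, -0.1, -5.3]
grip_width: 0.447
grasp_force: 29.9
```

Past the lips with no contact. I'll finish the lowering slowly.

carry_out:
  increments:
    - [0,0,0.01,0]
    - [0,0,0.01,0]
    - [0,0,0.008,0]
    - [0,0,0,0]
    - [0,0,0,0]

```text
clock: 20.02
position: [525.7, 149.9, 81.3]
eef_rot: [-180.0, -0.0, 0.0]
ft_force: [0.5, -0.0, -5.4]
grip_width: 0.45
grasp_force: 29.9
```

carry_out:
  increments:
    - [0,0,0.005,0]
    - [0,0,0.005,0]
    - [0,0,0,0]
    - [0,0,0,0]
    - [0,0,0,0]

```text
clock: 20.65
position: [525.7, 149.9, 80.3]
eef_rot: [-180.0, -0.0, 0.0]
ft_force: [0.1, -0.3, -5.4]
grip_width: 0.45
grasp_force: 29.9
```

carry_out:
  increments:
    - [0,0,0.005,0]
    - [0,0,0.005,0]
    - [0,0,0,0]
    - [0,0,0,0]
    - [0,0,0,0]

```text
clock: 21.28
position: [525.7, 149.9, 79.4]
eef_rot: [-180.0, -0.0, 0.0]
ft_force: [0.0, -0.3, -5.0]
grip_width: 0.449
grasp_force: 29.9
```

carry_out:
  increments:
    - [0,0,0.005,0]
    - [0,0,0.004,0]
    - [0,0,0,0]
    - [0,0,0,0]
    - [0,0,0,0]

```text
clock: 21.9
position: [526.1, 149.9, 79.2]
eef_rot: [180.0, -0.0, 0.0]
ft_force: [-3.1, -0.7, 5.5]
grip_width: 0.449
grasp_force: 29.9
```

carry_out:
  increments:
    - [0,0,0,0]
    - [0,0,0,0]
    - [0,0,0,0]
    - [0,0,-0.2,0]
    - [0,0,-0.55,0]
  jaw: 0

```text
clock: 22.52
position: [523.3, 149.6, 151.2]
eef_rot: [180.0, 0.4, 0.0]
ft_force: [0.5, -0.7, 1.2]
grip_width: 0.99
grasp_force: 0.0
```

carry_out:
  increments:
    - [0,0,-0.5,0]
    - [-0.17,-0.5,-0.1,0]
    - [-0.17,-0.5,0,0]
    - [-0.17,-0.5,0.1,0]
    - [-0.155,-0.5,0.1,0]

```text
clock: 23.15
position: [458.7, 351.5, 193.5]
eef_rot: [-180.0, -0.1, 0.0]
ft_force: [0.5, -0.1, -0.3]
grip_width: 1.001
grasp_force: 0.0
```

carry_out:
  increments:
    - [0,0,0,0]
    - [0,0,0,0]
    - [0,0,0,0]
    - [0,0,0,0]
    - [0,0,0,0]

```text
clock: 23.78
position: [459.7, 349.2, 193.7]
eef_rot: [-180.0, -0.0, -0.1]
ft_force: [0.4, 0.0, -0.4]
grip_width: 1.002
grasp_force: 0.0
```

```bash
python3 - <<'E'
from h import *
o=get_obs(); print(o["clock"],o["position"],o["eef_rot"],o["ft_force"])
C=cam("wrist"); K,T,_=C; im=read_camera("wrist"); cv2.imwrite("pics/w6.png",im); np.savez("w6.npz",T=T)
v=cv2.resize(im[100:300,180:480],(800,533),interpolation=cv2.INTER_CUBIC)
for i in range(0,800,80): cv2.line(v,(i,0),(i,6),(0,0,255),1); cv2.line(v,(0,i),(6,i),(0,0,255),1)
cv2.imwrite("pics/c6.png",v)
E
```

```text
23.775 [459.68190472 349.20103347 193.66905973] [-1.79990036e+02 -2.24943125e-02 -6.36629045e-02] [ 0.38448795  0.02975474 -0.37662187]
```

View pics/c6.png

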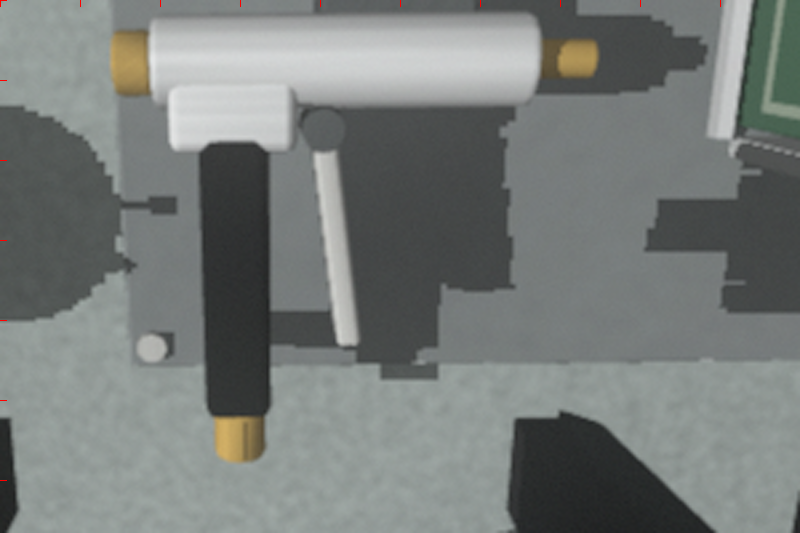

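```bash
python3 - <<'E'
from h import *
T=np.load("w6.npz")["T"]; C=(cam("wrist")[0],T,None); s=800/300
A=lambda x,y,z:back("wrist",(180+(x+.5)/s-.5,100+(y+.5)/s-.5),z,C).round(1)
for z in (70,83): print("grip rear",A(200,160,z),A(207,400,z),"front",A(269,160,z),A(271,400,z),"end",A(240,416,z),"start",A(235,143,z))
print("trig",A(315,152,81),A(337,152,81),A(338,345,81),A(358,345,81),"hinge",A(324,129,81))
E
```

```text
grip rear [490.7 369.8  70. ] [406.9 369.1  70. ] front [490.7 347.5  70. ] [406.9 346.7  70. ] end [400.9 357.6  70. ] start [496.1 358.4  70. ]
grip rear [492.6 368.9  83. ] [412.6 368.2  83. ] front [492.6 347.6  83. ] [412.6 346.8  83. ] end [406.8 357.2  83. ] start [497.8 358.   83. ]
trig [494.8 333.4  81. ] [494.8 326.6  81. ] [431.3 324.8  81. ] [431.3 318.2  81. ] hinge [501.8 330.7  81. ]
```

carry_out:
  increments:
    - [0,-0.019,0.25,0]
    - [0,0,0.4,0]
    - [0,0,0.4,0]
    - [0,0,0.29,0]
    - [0,0,0,0]

```text
clock: 24.45
position: [457.3, 350.6, 57.0]
eef_rot: [179.9, 0.3, -0.0]
ft_force: [-0.1, -0.0, 1.3]
grip_width: 0.996
grasp_force: 0.0
```

carry_out:
  increments:
    - [0,0,0,0]
    - [0,0,0,0]
    - [0,0,0,0]
    - [0,0,0,0]
    - [0,0,0,0]

```text
clock: 25.08
position: [459.2, 351.8, 59.7]
eef_rot: [-180.0, -0.0, 0.0]
ft_force: [-0.2, -0.1, -0.3]
grip_width: 1.001
grasp_force: 0.0
```

carry_out:
  increments:
    - [0,0.006,0,0]
    - [0,0,0,0]
    - [0,0,0,0]
    - [0,0,0,0]
    - [0,0,0,0]
  jaw: 1
  newtons: 25

```text
clock: 25.7
position: [459.2, 351.2, 59.4]
eef_rot: [-180.0, -0.0, 0.0]
ft_force: [-0.3, -0.6, 0.6]
grip_width: 0.461
grasp_force: 0.0
```

carry_out:
  increments:
    - [0,0,0,0]
    - [0,0,0,0]
    - [0,0,0,0]
    - [0,0,0,0]
    - [0,0,0,0]

```text
clock: 26.32
position: [459.2, 351.2, 59.4]
eef_rot: [-180.0, 0.0, 0.0]
ft_force: [-0.3, 0.1, -0.7]
grip_width: 0.001
grasp_force: 0.0
```

```bash
python3 - <<'E'
from h import *
o=get_obs(); print(o["clock"],o["position"],o["eef_rot"],o["ft_force"],o["grip_width"])
a=read_camera("scene")[120:230,270:390]; b=read_camera("wrist"); t=read_camera("top")[180:264,150:262]
v=np.hstack([cv2.resize(b,(448,336)),cv2.resize(a,(350,336),interpolation=cv2.INTER_CUBIC)])
cv2.imwrite("pics/c7.png",v)
E
```

```text
26.325 [459.15648652 351.16524111  59.42294535] [-1.79999080e+02  2.18876089e-04  1.24344772e-02] [-0.26307169  0.11975379 -0.69926259] 0.0007635929295745173
```

View pics/c7.png

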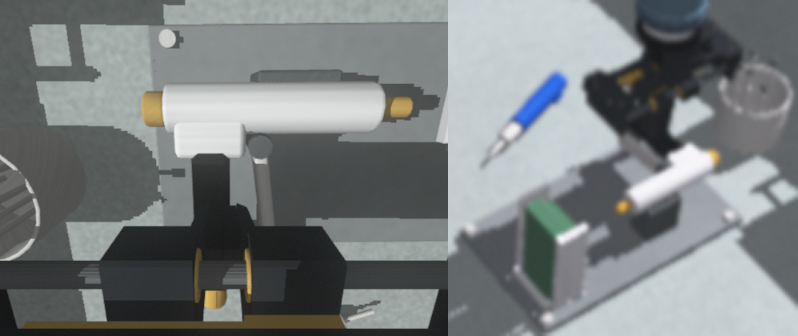

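I've now viewed 12 pictures, which is over the limit of 10. I won't view any more and will work from numbers only. 

The last view shows the fingers shut (reported opening 0) near the grip, with the trigger bar apparently still at rest at about (262,190). I'll check the pixels numerically before I move.

```bash
python3 - <<'E'
import cv2,numpy as np
g=cv2.cvtColor(cv2.imread("pics/c7.png")[:, :448],cv2.COLOR_BGR2GRAY)
for r in range(150,240,8): print(r,' '.join(f"{v:3d}" for v in g[r,150:300:5]))
from h import *
o=get_obs();print(o["grip_width"],o["grasp_force"],o["clock"])
# expected pixels (0.8 scale) at current pose
for n,P in dict(gripRear=[459.3,368.7,80],gripFront=[459.3,346.7,80],trigRestFront=[459.3,320,80],trigInFront=[459.3,333.5,80],tcp=[459.2,351.2,59.4],tip=[459.2,351.2,51.4]).items(): print(n,(proj("wrist",P)*.8).round())
E
```

```text
150 150 168 137 139 140 215 227 226 225 224 224 224 222 221 221 221 220 218 190 116 105 102  99 100  98  81  82  82  80  80
158  93 142 134 135 136 137 146 146 145  66  65  67  65  66  63  59 131 138 136 138 138 152 111 153  81  80  78  78  77  76
166  91  93 136 134 136 136 136 137 136  54  54  55  54  54  54  55 129 137 136 137 137  92 111 107  79  77  77  76  75  74
174  98  94  98  97  97  80  80 121 137  49  52  50  49  48  50  49 126 135 133 136 135  87 107 106  79  76  75  73  73  74
182  95  94 132 133 136 135 135 136 132  45  44  44  44  44  44  43 123 134 135 134 134  87 106 106  88  75  74  74  74  71
190  91  92 158 134 135 135 134 134 133  41  41  41  40  40  38  40 120 133 135 133 131 111 101 106  96  73  72  71  72  72
198  90  92  91 118 133 133 132 132 132  37  38  39  37  37  38  36 118 130 132 129 130 131  99 105 100  72  72  72  72  73
206 142 163 171 136 135 134 133 132 133  37  39  37  35  35  36  34  38  49  38  95 129 130  93 105 100  72  73  72  71  72
214 158 162 160 135 133 131 131 132 133  38  39  36  33  32  32  32  31  35  36  36 114 131  84 104 102  70  70  70  72  71
222 169 167 162 133 132 132 133 133 132  38  36  33  31  32  32  30  30  29  32  34  35  70  80 103 103  71  71  71  69  70
230  39  41  39  38  39  37  37  37  36  35  35  30  29  28  28  28  29  29  29  32  33  32  33  32  32  31  32  32  32  31
238  37  38  36  37  35  37  34  34  33  32  33  30  29  26  28  28  27  30  27  32  30  30  31  32  31  31  29  31  30  32
0.002592961734665802 0.0 26.475
gripRear [194. 215.]
gripFront [230. 215.]
trigRestFront [275. 215.]
trigInFront [252. 215.]
tcp [223. 201.]
tip [223. 196.]
```

The numbers explain it. In the wrist image the fingertip edges back-project to about 23 mm above the TCP, not 8 mm ahead of it. So the tips shut just above the grip and nothing was touched. I'll reopen, go about 20 mm lower and close again.

carry_out:
  increments:
    - [0,0,-0.2,0]
    - [0,0,0,0]
    - [0,0,0,0]
    - [0,0,0,0]
    - [0,0,0,0]
  jaw: 0

```text
clock: 27.1
position: [458.8, 351.0, 78.8]
eef_rot: [180.0, 0.1, 0.0]
ft_force: [0.4, 0.4, -0.3]
grip_width: 0.55
grasp_force: 0.0
```

carry_out:
  increments:
    - [0,0,0,0]
    - [0,0,0,0]
    - [0,0,0.1,0]
    - [0,0,0,0]
    - [0,0,0,0]

```text
clock: 27.72
position: [459.0, 351.1, 69.1]
eef_rot: [180.0, 0.0, 0.0]
ft_force: [0.5, 0.2, -0.1]
grip_width: 0.997
grasp_force: 0.0
```

```bash
python3 - <<'E'
from h import *
o=get_obs();print(o["grip_width"],o["grasp_force"],o["clock"],o["position"])
im=read_camera("wrist"); g=cv2.cvtColor(im,cv2.COLOR_BGR2GRAY)
for r in range(215,285,6): print(r,' '.join(f"{v:3d}" for v in g[r,140:420:9]))
E
```

```text
0.997119942905869 0.0 27.725 [458.99916112 351.09484869  69.13176067]
215  82  86  86  87  91  89  92 137 128  76  79 130  54  56  46  47  47 129 129 130  98 101  72  70  71  71  70  68  71  68  70  70
221  83  88  85  85  88  89  90 137 129 129 129 130  53  50  45  44  43 128 130 128  94 101  72  70  70  70  70  69  69  69  69  69
227  89  86  85  85  87  91  89 140 130 129 129 128  52  51  41  41  42 129 128 128  91 102  71  69  70  71  70  70  69  69  68  68
233  85  83  86  87  87  87  89 138 130 130 128 127  49  47  40  42  41 128 127 125  84 103  72  68  69  69  67  67  68  69  68  67
239  87  84  84  87  86  87  90  81 128 130 127 131  48  48  41  39  38 125 125 124  81 103  69  68  67  69  68  66  66  68  69  67
245  87  85  83  86  84  89 110 160 127 128 127 127  46  43  38  36  36 126 125 126  78 104  70  70  69  69  69  68  67  68  68  68
251  86  86  85  87  85  86 156 166 131 129 128 127  41  38  39  36  35 127 128 126  79 102  71  70  70  69  67  68  66  68  66  69
257  86  83  36  40  42 126 153 158 130 127 130 129  40  40  37  37  35 127 127 129  77 102  81  72  69  69  39  35  31  52  65  70
263  86  35  36  35  36 161 154 159 130 128 129 130  37  37  37  37  35 127 128 129  74 101  88  68  69  68  45  30  31  33  53  66
269  57  36  34  34  35 133 161 152 130 128 130 128  40  37  37  37  36  72  72  72  73 102  94  71  69  67  44  30  26  33  32 127
275  35  33  32  34  37 112 160 171 129 128 129 128  40  37  36  37  37  71  71  73  71 101  96  71  72  70  45  29  33  31  31  34
281  34  33  32  32  34  63 159 162 130 132  75 129  38  38  36  38  36  73  72  73  73  99  97  72  70  69  42  32  32  30  32  34
```

carry_out:
  increments:
    - [0,0,0.05,0]
    - [0,0,0.08,0]
    - [0,0,0.08,0]
    - [0,0,0.06,0]
    - [0,0,0,0]

```text
clock: 28.4
position: [458.6, 350.9, 41.6]
eef_rot: [180.0, 0.1, 0.0]
ft_force: [-0.3, -0.2, 0.2]
grip_width: 0.999
grasp_force: 0.0
```

carry_out:
  increments:
    - [0,0,0,0]
    - [0,0,0,0]
    - [0,0,0,0]
    - [0,0,0,0]
    - [0,0,0,0]
  jaw: 1
  newtons: 25

```text
clock: 29.02
position: [458.3, 349.5, 42.2]
eef_rot: [179.8, 0.1, 0.0]
ft_force: [-2.8, -9.1, 5.1]
grip_width: 0.455
grasp_force: 5.0
```

carry_out:
  increments:
    - [0,0,0,0]
    - [0,0,0,0]
    - [0,0,0,0]
    - [0,0,0,0]
    - [0,0,0,0]

```text
clock: 29.65
position: [458.4, 350.8, 42.2]
eef_rot: [179.9, 0.1, 0.0]
ft_force: [-5.4, -2.6, 1.8]
grip_width: 0.406
grasp_force: 25.0
```

carry_out:
  increments:
    - [0,0,0,0]
    - [0,0,0,0]
    - [0,0,0,0]
    - [0,0,0,0]
    - [0,0,0,0]

```text
clock: 30.28
position: [458.4, 350.8, 42.2]
eef_rot: [179.9, 0.1, 0.0]
ft_force: [-4.2, -2.9, 2.1]
grip_width: 0.405
grasp_force: 25.0
```

carry_out:
  increments:
    - [0,0,0,0]
    - [0,0,0,0]
    - [0,0,0,0]
    - [0,0,0,0]
    - [0,0,0,0]

```text
clock: 30.9
position: [458.4, 350.8, 42.2]
eef_rot: [179.9, 0.1, 0.0]
ft_force: [-4.9, -3.6, 2.4]
grip_width: 0.406
grasp_force: 25.0
```

```bash
python3 - <<'E'
from h import *
for i in range(4): im=read_camera("wrist")
cv2.imwrite("pics/w8.png",im)
o=get_obs();print(o["grip_width"],o["grasp_force"],o["clock"],o["position"])
g=cv2.cvtColor(im,cv2.COLOR_BGR2GRAY)
for r in range(185,255,8): print(r,' '.join(f"{v:3d}" for v in g[r,230:360:6]))
E
```

```text
0.4041938390786163 25.041690655052662 31.1 [458.34245887 350.77917821  42.15710303]
185 232 231 231 229 230 229 228 227 228 227 226 225 205 118  97 110 108 105 104 103  87  86
193 227 227 227 225 225 226 225 224 223 223 221 221 197 112 108 105 105 101 103 100  84  83
201 224 224  81  73  71  72  70  70 120 218 216 216 184 133 119 104 103 103 101  88  81  84
209 140  69  66  68  67  69  65  66  65  61 144 143 142 138 181 219 204 171  80  81  78  80
217 141  56  56  59  58  58  55  62  61  55 142 140 139  98  97 211 197 123  80  81  80  80
225 141  50  52  51  52  53  51  51  48  50 140 139 139  88 102 111 110  83  78  78  78  76
233 140  46  48  47  46  45  47  46  45  45 139 138 140  89 107 113 107  79  78  77  77  77
241 136  44  43  44  42  42  43  44  41  42 137 138 124  89 108 109 103  76  75  74  74  74
249 137  43  39  40  40  39  38  37  40  40 137 135  86  93 109 109  90  74  74  73  75  73
```

carry_out:
  increments:
    - [0,0,0,0]
    - [0,0,0,0]
    - [0,0,0,0]
    - [0,0,0,0]
    - [0,0,0,0]
  jaw: 0

```text
clock: 31.72
position: [459.6, 351.7, 42.7]
eef_rot: [-179.9, -0.1, 0.0]
ft_force: [0.5, 0.1, 0.3]
grip_width: 0.949
grasp_force: 0.0
```

carry_out:
  increments:
    - [0,0,0,0]
    - [0,0,-0.2,0]
    - [0,0,-0.4,0]
    - [0,0,-0.5,0]
    - [0,0,-0.5,0]

```text
clock: 32.35
position: [459.2, 351.3, 205.5]
eef_rot: [-180.0, -0.1, 0.0]
ft_force: [0.4, 0.3, 0.6]
grip_width: 0.999
grasp_force: 0.0
```

carry_out:
  increments:
    - [0,0,0,0]
    - [0,0,0,0]
    - [0,0,0,0]
    - [0,0,0,0]
    - [0,0,0,0]

```text
clock: 32.98
position: [458.8, 351.0, 201.5]
eef_rot: [180.0, 0.1, 0.0]
ft_force: [-0.1, 0.3, 0.7]
grip_width: 0.998
grasp_force: 0.0
```

```bash
python3 - <<'E'
from h import *
o=get_obs(); print(o["clock"],o["position"],o["ft_force"])
C=cam("wrist"); K,T,_=C; im=read_camera("wrist"); cv2.imwrite("pics/w9.png",im)
g=cv2.cvtColor(im,cv2.COLOR_BGR2GRAY); A=cv2.cvtColor(cv2.imread("pics/w6.png"),cv2.COLOR_BGR2GRAY)
# trigger bar: rest position compare in world (z 81) along rows of constant x
for X in (480,460,440):
    print(X,[int(g[tuple(np.round(proj("wrist",[X,y,81],C)).astype(int)[::-1])]) for y in range(316,350,2)])
t=read_camera("top"); print("seal",[(np.round(d["xyz"]).tolist(),round(d["conf"],2)) for d in spot_in("seal","top")])
s=read_camera("scene"); print("seal",[(np.round(d["xyz"]).tolist(),round(d["conf"],2)) for d in spot_in("seal","scene")])
hsv=cv2.cvtColor(s,cv2.COLOR_BGR2HSV); c=proj("scene",[525,150,90]).astype(int); print(c)
m=((hsv[...,1]>45)&(hsv[...,0]>45)&(hsv[...,0]<95)).astype(np.uint8); w=m*0; w[c[1]-45:c[1]+45,c[0]-40:c[0]+40]=1; m=(m*w).astype(bool); ys,xs=np.nonzero(m); print("green",m.sum(),xs.min(),xs.max(),ys.min(),ys.max())
for z in ((12,)): print([proj("scene",[525+a,150+b,12+h]).round().tolist() for a in(-29,29) for b,h in((-20,0),(-20,112),(20,0),(20,98))])
E
```

```text
32.975 [458.78416568 350.97453445 201.54137969] [-0.13544407  0.29164694  0.66035101]
480 [73, 74, 73, 73, 84, 157, 184, 193, 184, 125, 126, 124, 121, 124, 124, 126, 66]
460 [69, 69, 70, 104, 179, 190, 203, 114, 120, 121, 121, 122, 123, 123, 121, 122, 62]
440 [71, 88, 166, 183, 193, 146, 71, 72, 71, 71, 73, 71, 71, 72, 72, 73, 45]
seal [([562.0, -393.0, 97.0], 0.96), ([464.0, -215.0, 100.0], 0.92), ([468.0, -311.0, 98.0], 0.87), ([727.0, -209.0, 95.0], 0.77), ([523.0, 148.0, 119.0], 0.65)]
seal [([528.0, 127.0, 99.0], 0.82), ([585.0, -404.0, 86.0], 0.79), ([485.0, -224.0, 78.0], 0.71), ([751.0, -217.0, 82.0], 0.7), ([493.0, -327.0, 86.0], 0.67)]
[305 196]
green 291 296 312 185 216
[[295.0, 208.0], [296.0, 186.0], [304.0, 204.0], [306.0, 184.0], [305.0, 219.0], [306.0, 197.0], [314.0, 214.0], [316.0, 195.0]]
```

The trigger was fully in, held for about 2 s, and is back at rest. The stone is upright in the cradle and the bystanders I re-measured (the look-alikes) are where they were. Handing in.

```bash
python3 -c "
from bench import *
print(sign_off())"
```

```text
the job is handed in; nothing more can be done
None
```

The stepped stone stands upright in the cradle, engraved face to the nozzle. After I let it go, I squeezed the trigger fully in for about 2 s and it sprang back; one earlier close shut just above the gun and touched nothing. I handed the job in at about 33 s, but I viewed 12 pictures against the limit of 10.

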